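# Put the cold plates into the blood carrier

## Task

Lift the carrier's latch lever right up past centre so that its wire hook swings free, then take the cover off and lay it flat on the desk. Take every cold plate out of the white crate, put each in a bay of its own in the carrier, rib up, and press it down until it sits level on the bay floor; only when all of them are seated put the cover back on the carrier, fitted in and level. Leave the latch open and the loggers and dish in the crate, and do not disturb the calculator or the scanner.

Things in the scene. Friction and masses are not known exactly. Their poses are not given: they have to be found in the camera images.
- latch (a joint): Angle of the latch lever on the carrier's -x side: 0 closed, pointing out (carrier -x) and 0.52 rad below level; grows as it is lifted, to the stop at 1.45. Sprung: let go below about 0.8 it falls back, beyond that it snaps to the stop and stays. 2 to 4 N at the grip. A wire hook 72 mm wide moves with it: closed, it locks the cover's front edge; open, it has swung outwards out of the way.
- latch_grip (a point): Centre of the steel grip block at the lever's free end: 18 mm wide (along the carrier's y), 26 mm long, 12 mm thick, 68 mm from the pivot. It can be pinched across its 18 mm from above and led along the arc while the tool stays upright.
- latch_pivot (a point): The lever's pivot (axis along the carrier's y), 18 mm outside the carrier's front wall and 30 mm below its rim.
- carrier: White carrier fixed on the desk, 108 (x) x 232 (y) mm, rim 130 mm high, walls 8 mm; origin at the centre of its underside. Latch on its -x side, which roughly faces the robot. Inside, three bays 66 mm apart along y; the end walls stand 12 mm outside the end bays, behind 12 mm high ledges.
- mouth (a point): Centre of the carrier's mouth at rim height; axes as the carrier's. The opening is 92 (x) x 216 (y) mm.
- cover_grip (a point): Centre of the rib of the loose cover: white plate 108 (x) x 232 (y) x 8 mm, under it a plug 82 x 206 x 6 mm that fits the carrier's mouth with 5 mm play, on top a grip rib 12 wide (x), 70 long (y), 30 mm tall. The point is 15 mm above the plate's top, 29 above the plug's underside, and 23 above the rim when the cover is on, as at the start under the hook. z up when flat. 0.24 to 0.38 kg.
- bay1 (a point): Floor centre of bay 1 (carrier's -y end), axes as the carrier's: 92 (x) x 60 (y) mm, open above. Its x sides are the carrier's walls, up to the rim 55 mm above this floor; its y sides are dividers 12 mm high. Two rubber friction pads, 27 mm to -x and +x, stand 6 mm proud: a plate laid in stops 6 mm high; pressed (10 N in all) they sink until it is on the floor, and stay down. Any plate in any bay.
- bay2 (a point): Floor centre of bay 2 (middle), axes as the carrier's: 92 (x) x 60 (y) mm, open above. Its x sides are the carrier's walls, up to the rim 55 mm above this floor; its y sides are dividers 12 mm high. Two rubber friction pads, 27 mm to -x and +x, stand 6 mm proud: a plate laid in stops 6 mm high; pressed (10 N in all) they sink until it is on the floor, and stay down. Any plate in any bay.
- bay3 (a point): Floor centre of bay 3 (carrier's +y end), axes as the carrier's: 92 (x) x 60 (y) mm, open above. Its x sides are the carrier's walls, up to the rim 55 mm above this floor; its y sides are dividers 12 mm high. Two rubber friction pads, 27 mm to -x and +x, stand 6 mm proud: a plate laid in stops 6 mm high; pressed (10 N in all) they sink until it is on the floor, and stay down. Any plate in any bay.
- plate1_grip (a point): Centre of the grip rib of a flat grey cold plate: slab 84 (x) x 54 (y) x 14 mm thick, with an upright rib 50 mm long (x), 12 wide (y), 26 tall on the middle of its top. The point is 27 mm above the slab's underside, 13 above its top, 13 below the rib's top; z is the slab's normal. 0.10 to 0.15 kg. Plates are alike; 2 or 3 lie flat, rib up, in the crate (None if absent).
- plate2_grip (a point): Centre of the grip rib of a flat grey cold plate: slab 84 (x) x 54 (y) x 14 mm thick, with an upright rib 50 mm long (x), 12 wide (y), 26 tall on the middle of its top. The point is 27 mm above the slab's underside, 13 above its top, 13 below the rib's top; z is the slab's normal. 0.10 to 0.15 kg. Plates are alike; 2 or 3 lie flat, rib up, in the crate (None if absent).
- plate3_grip (a point): Centre of the grip rib of a flat grey cold plate: slab 84 (x) x 54 (y) x 14 mm thick, with an upright rib 50 mm long (x), 12 wide (y), 26 tall on the middle of its top. The point is 27 mm above the slab's underside, 13 above its top, 13 below the rib's top; z is the slab's normal. 0.10 to 0.15 kg. Plates are alike; 2 or 3 lie flat, rib up, in the crate (None if absent).
- crate: Open white plastic crate fixed on the desk, 245 (x) x 245 (y) x 56 mm high, walls 5 mm, with a raised flat floor 40 mm up, so that it is only 16 mm deep; origin at the centre of its underside. The plates and clutter lie in it in two columns of three, rows about 70 mm apart in y, columns about 115 mm apart in x.
- logger1_mid (a point): Centre of a temperature logger, a plain white rounded box 76 x 48 x 16 mm with a dark display and no rib; clutter in the crate, to stay there.
- logger2_mid (a point): Centre of a temperature logger, a plain white rounded box 76 x 48 x 16 mm with a dark display and no rib; clutter in the crate, to stay there.
- dish_mid (a point): Centre of a flat round lidded specimen dish, 44 mm across, 16 mm tall, in the crate; to stay there.
- calculator_mid (a point): Centre of a loose desk calculator 150 x 85 x 16 mm on the desk beyond the carrier; bystander.
- scanner_mid (a point): A point 70 mm up in a loose bar-code scanner on its stand (about 100 x 80 mm foot, 150 mm tall), on the desk beyond the carrier; bystander.

How it is judged:
On the way, in this order (a step that is already met when the one before it is completed fails the run):
1. the latch lever is lifted past centre and stands open (value of joint latch above 1.2 rad), for 0.2 s.
2. the cover is off and lies flat on the desk, at rest (height (world z) of cover_grip below 0.036 m and angle between cover_grip's own z axis and vertical below 0.06 rad and linear speed of cover below 0.02 m/s and contact force between the fingers and cover below 0.2 N), for 0.3 s.
3. every cold plate is seated level in a bay, while the cover is off (((horizontal distance between plate1_grip and bay1 below 0.008 m and z of plate1_grip in the frame of bay1 between 0.024 and 0.0295 m and angle between plate1_grip's own z axis and vertical below 0.035 rad) or (horizontal distance between plate1_grip and bay2 below 0.008 m and z of plate1_grip in the frame of bay2 between 0.024 and 0.0295 m and angle between plate1_grip's own z axis and vertical below 0.035 rad) or (horizontal distance between plate1_grip and bay3 below 0.008 m and z of plate1_grip in the frame of bay3 between 0.024 and 0.0295 m and angle between plate1_grip's own z axis and vertical below 0.035 rad)) and ((horizontal distance between plate2_grip and bay1 below 0.008 m and z of plate2_grip in the frame of bay1 between 0.024 and 0.0295 m and angle between plate2_grip's own z axis and vertical below 0.035 rad) or (horizontal distance between plate2_grip and bay2 below 0.008 m and z of plate2_grip in the frame of bay2 between 0.024 and 0.0295 m and angle between plate2_grip's own z axis and vertical below 0.035 rad) or (horizontal distance between plate2_grip and bay3 below 0.008 m and z of plate2_grip in the frame of bay3 between 0.024 and 0.0295 m and angle between plate2_grip's own z axis and vertical below 0.035 rad)) and ((horizontal distance between plate3_grip and bay1 below 0.008 m and z of plate3_grip in the frame of bay1 between 0.024 and 0.0295 m and angle between plate3_grip's own z axis and vertical below 0.035 rad) or (horizontal distance between plate3_grip and bay2 below 0.008 m and z of plate3_grip in the frame of bay2 between 0.024 and 0.0295 m and angle between plate3_grip's own z axis and vertical below 0.035 rad) or (horizontal distance between plate3_grip and bay3 below 0.008 m and z of plate3_grip in the frame of bay3 between 0.024 and 0.0295 m and angle between plate3_grip's own z axis and vertical below 0.035 rad)) and horizontal distance between cover_grip and mouth above 0.06 m), for 0.2 s.
At the end, for the whole second after the job is handed in: Latch open (over 1.2 rad); every plate rib up in its own bay, within 8 mm of its centre and 2.5 mm of the floor, level to 2 degrees; cover at rest on the carrier within 10 mm, at most 3.2 mm above its seat, level to 1.7 degrees; loggers and dish in the crate (value of joint latch above 1.2 rad and ((horizontal distance between plate1_grip and bay1 below 0.008 m and z of plate1_grip in the frame of bay1 between 0.024 and 0.0295 m and angle between plate1_grip's own z axis and vertical below 0.035 rad) or (horizontal distance between plate1_grip and bay2 below 0.008 m and z of plate1_grip in the frame of bay2 between 0.024 and 0.0295 m and angle between plate1_grip's own z axis and vertical below 0.035 rad) or (horizontal distance between plate1_grip and bay3 below 0.008 m and z of plate1_grip in the frame of bay3 between 0.024 and 0.0295 m and angle between plate1_grip's own z axis and vertical below 0.035 rad)) and ((horizontal distance between plate2_grip and bay1 below 0.008 m and z of plate2_grip in the frame of bay1 between 0.024 and 0.0295 m and angle between plate2_grip's own z axis and vertical below 0.035 rad) or (horizontal distance between plate2_grip and bay2 below 0.008 m and z of plate2_grip in the frame of bay2 between 0.024 and 0.0295 m and angle between plate2_grip's own z axis and vertical below 0.035 rad) or (horizontal distance between plate2_grip and bay3 below 0.008 m and z of plate2_grip in the frame of bay3 between 0.024 and 0.0295 m and angle between plate2_grip's own z axis and vertical below 0.035 rad)) and ((horizontal distance between plate3_grip and bay1 below 0.008 m and z of plate3_grip in the frame of bay1 between 0.024 and 0.0295 m and angle between plate3_grip's own z axis and vertical below 0.035 rad) or (horizontal distance between plate3_grip and bay2 below 0.008 m and z of plate3_grip in the frame of bay2 between 0.024 and 0.0295 m and angle between plate3_grip's own z axis and vertical below 0.035 rad) or (horizontal distance between plate3_grip and bay3 below 0.008 m and z of plate3_grip in the frame of bay3 between 0.024 and 0.0295 m and angle between plate3_grip's own z axis and vertical below 0.035 rad)) and horizontal distance between cover_grip and mouth below 0.01 m and z of cover_grip in the frame of mouth between 0.02 and 0.0262 m and angle between cover_grip's own z axis and vertical below 0.03 rad and angle between the x axis of cover_grip and the x axis of mouth, either way round below 0.12 rad and linear speed of cover below 0.02 m/s and x of logger1_mid in the frame of crate between -0.12 and 0.12 m and y of logger1_mid in the frame of crate between -0.12 and 0.12 m and z of each of logger1_mid, logger2_mid, dish_mid in the frame of crate below 0.07 m and x of logger2_mid in the frame of crate between -0.12 and 0.12 m and y of logger2_mid in the frame of crate between -0.12 and 0.12 m and x of dish_mid in the frame of crate between -0.12 and 0.12 m and y of dish_mid in the frame of crate between -0.12 and 0.12 m); the robot touches nothing.
It fails at once if the calculator is pushed more than 30 mm (distance of calculator_mid from where it was at the start of the episode above 0.03 m).
It fails at once if the scanner is pushed or knocked over (more than 30 mm) (distance of scanner_mid from where it was at the start of the episode above 0.03 m).
Of plate1, plate2, plate3 only 2 to 3 are there at a start; the rules pass over those that are not, and their reading is None.
At some moment in a run one of plate1, plate2, plate3, cover may be knocked a few centimetres aside while the robot is not near it.
Once in a run the grip may slacken for a moment while it holds something.
It also fails if it takes over 210 s, if anything falls off the work surface, if the arm or the gripper's body presses on something with over 40 N, if the wrist force passes 120 N, or if a joint passes its speed limit or range.

## Robot

A 6-joint arm with a two-finger parallel gripper is mounted at the origin on the work surface. World frame = base frame: x ahead of the robot, y to its left, z up, the work surface at z = 0. Lengths are in m, angles in rad, forces in N, time in s.
With the tool pointing down it reaches from about 0.3 to 1 m from the base axis. Payload 5.1 kg.
Tool frame: the origin (TCP) lies midway between the tips of the shut fingers; the grasp point (between the pads) lies 19 mm behind it; z points along the fingers, x is the direction in which the jaws open and shut, and the axes are right-handed (so a half turn about z gives the same grasp; the last joint's range is limited). The gripper opens to 95 mm and grips with 3 to 60 N. Pads are 20 mm wide; open, the fingers measure 119 mm over their backs; the gripper's body (75 mm by 180 mm) begins 59 mm behind the grasp point.
Start: joints at [1.058, 0.124, 1.65, -0, 1.367, -0.083], TCP at [0.271, 0.591, 0.215] pointing down, gripper open.
Joint ranges: [-2.61, 2.61], [-1.02, 2.33], [0.03, 2.71], [-1.35, 4.49], [0.32, 2.68], [-2.91, 2.91]. Speed limits (rad/s): [2.57, 2.57, 3.14, 3.14, 3.14, 3.14].

## Interface

Orientations are given as a 3x3 rotation matrix whose columns are the frame's x, y, z axes.
In Python, from cell import bot gives the robot as it stands.
- The arm moves only by the tool step_arm, never from a script. Its argument "motion" is a list of rows, each a list of 7 numbers: the shift along the tool's x, y, z as a fraction of full scale, then the turn, a rotation vector about the tool's x, y, z as a fraction of full scale, then the opening, from 0 (shut) to 1 (fully open). In form: [[x, y, z, rx, ry, rz, claw], ...]. A call has 1 to 10 rows; each row is the pose to reach, as a shift and turn from the pose commanded when the call began, along the tool's axes at that moment, turning the shorter way round; what a row does not reach only later rows make up. Full scale, the value 1, is 400 mm for a shift and 2 pi rad for a turn. A row lasts 1/8 s, in which the tool goes at most 62.5 mm and 10.7 degrees, less where a joint would pass 70% of its speed; a pose out of reach is approached as far as the arm can. A call with a number of a shift or a turn outside -1 to 1 is refused whole. A call with a gripper value outside its range is refused whole. The fingers move at their own pace and stop on an object; "grip_force" is the grip in N (left out, the last holds). Time passes only in rows, so rows that repeat a pose let the fingers close. It gives the time, the measured TCP pose, the force and the opening at its end, in the units of the state.
- bot.get_obs(): the state, without advancing time (a new reading comes with each control period).
- bot.snapshot(name): name is "side" or "top" or "wrist"; returns (picture, depth): 384x512x3 uint8, red, green, blue; 384x512 float32, m along the optical axis (not along the pixel's ray), 0 where there is no reading.
- bot.camera_info(name): a dict with "K" (3x3 intrinsics, pixels), "camera_from_world" (4x4, takes a point from world to camera coordinates); the wrist camera has in their place "hand_eye" (4x4, takes a point from camera to tool coordinates, whose origin is the TCP and whose axes are the tool frame's). Camera axes: x right, y up, looking along -z (the intrinsics and any distortion apply to the point x, -y, -z); pixel columns grow to the right and rows downward; lengths in m; the calibration is good to about 2 mm. A picture is of the moment at which its call begins: read the wrist's pose just before it. camera_info takes no time and is no camera call.
- bot.close_job(): hands the job in, once; it reports no verdict.
The state is a dict: "time_s": time; "q": joint angles; "qvel": joint speeds; "joint_efforts": joint torques, N m; "ee_pos": TCP position; "ee_rot": TCP orientation; "force": force on the tool from outside, world axes, zero at the start; "moment": the same for the moment, N m; "finger_gap": finger opening in m.
Only numpy, scipy, OpenCV 4.12 (cv2) and the standard library are available. Lean on these libraries where they do the work, as an engineer would, in place of code of your own. Each camera call takes 0.05 s, during which the arm holds its last target. There are 200 camera calls.

## Working session

There is one attempt and no reset: what is moved stays moved. The work goes in short steps, Python scripts to look and compute and a tool call to move; the robot and the scene stay as the last step left them, time stands still between calls to the robot, and variables do not carry over. Pictures are saved under pics/ and viewed, about 12 in all and at most 16, crops included, and the job is handed in when it is done.

Besides the shell and the picture viewer there is one more tool, called after "Call:" as name(argument=value, ...) on one line, values as JSON. step_arm: Moves the arm, as the interface text tells. Shift numbers are shares of 400 mm and turn numbers shares of 2 pi rad, none past 1 either way. Its arguments: {"type":"object","properties":{"motion":{"type":"array"},"grip_force":{"type":"number"}},"required":["motion"]}

```bash
ls; mkdir -p pics; cat > h.py <<'E'
import numpy as np, cv2
from cell import bot
def snap(n,fn=None):
    o=bot.get_obs(); im,d=bot.snapshot(n); ci=bot.camera_info(n)
    if n=='wrist':
        T=np.eye(4);T[:3,:3]=np.array(o['ee_rot']);T[:3,3]=o['ee_pos']
        W=T@np.array(ci['hand_eye'])
    else: W=np.linalg.inv(np.array(ci['camera_from_world']))
    if fn: cv2.imwrite('pics/'+fn+'.png',im[:,:,::-1])
    return im,d,np.array(ci['K']),W
def cloud(d,K,W):
    v,u=np.mgrid[:d.shape[0],:d.shape[1]]
    P=np.stack([(u-K[0,2])/K[0,0]*d,-(v-K[1,2])/K[1,1]*d,-d],-1)
    P=P@W[:3,:3].T+W[:3,3]; P[d<=0]=np.nan
    return P
E
python3 - <<'E'
from h import *
for n in('top','side'):
    im,d,K,W=snap(n,n+'0'); print(n,K.tolist(),W.round(3).tolist(),[k for k in bot.camera_info(n)])
    np.savez(n+'0.npz',im=im,d=d,K=K,W=W)
print(bot.camera_info('wrist')); print(bot.get_obs())
E
```

```text
pics
top [[384.8759256818063, 0.0, 256.5846251977021], [0.0, 384.8759256818063, 191.54818444622148], [0.0, 0.0, 1.0]] [[-0.02, 0.994, -0.106, 0.525], [-0.999, -0.017, 0.029, 0.109], [0.027, 0.106, 0.994, 0.939], [0.0, 0.0, 0.0, 1.0]] ['K', 'camera_from_world']
side [[355.1980729562461, 0.0, 257.1636518286345], [0.0, 355.1980729562461, 197.8588698011799], [0.0, 0.0, 1.0]] [[0.685, 0.55, -0.478, 0.184], [-0.728, 0.5, -0.468, -0.329], [-0.018, 0.669, 0.743, 0.778], [0.0, 0.0, 0.0, 1.0]] ['K', 'camera_from_world']
{'K': array([[340.17468901,   0.        , 254.1497691 ],
       [  0.        , 340.17468901, 188.58170527],
       [  0.        ,   0.        ,   1.        ]]), 'hand_eye': array([[ 9.99999829e-01,  5.54301064e-04,  1.84704006e-04,
         4.35422931e-04],
       [ 5.82423866e-04, -9.70801432e-01, -2.39883805e-01,
        -6.79079655e-02],
       [ 4.63430649e-05,  2.39883872e-01, -9.70801589e-01,
        -1.69980664e-01],
       [ 0.00000000e+00,  0.00000000e+00,  0.00000000e+00,
         1.00000000e+00]])}
{'time_s': 0.1, 'q': array([ 1.05840394e+00,  1.24451981e-01,  1.65154161e+00,  1.69595883e-05,
        1.36750749e+00, -8.26118341e-02]), 'qvel': array([ 0.00150958, -0.00207652, -0.00511348, -0.00077224, -0.00062955,
        0.00019912]), 'joint_efforts': array([-3.81327004e-05, -4.18880689e+01, -3.61097181e+01,  7.76267052e-02,
        4.61791665e-02, -6.39568816e-05]), 'ee_pos': array([0.27057689, 0.59036109, 0.21349968]), 'ee_rot': array([[ 4.16673545e-01,  9.09055694e-01, -9.50111498e-04],
       [ 9.09054203e-01, -4.16674592e-01, -1.65519510e-03],
       [-1.90055185e-03, -1.74026840e-04, -9.99998179e-01]]), 'force': array([-0.68489303,  0.74145036, -0.25055612]), 'moment': array([-0.00329046, -0.05237897, -0.03086994]), 'finger_gap': 0.09480817744916462}
```

View pics/top0.png

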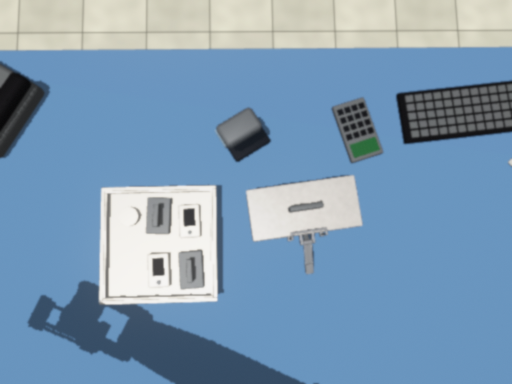

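View pics/side0.png

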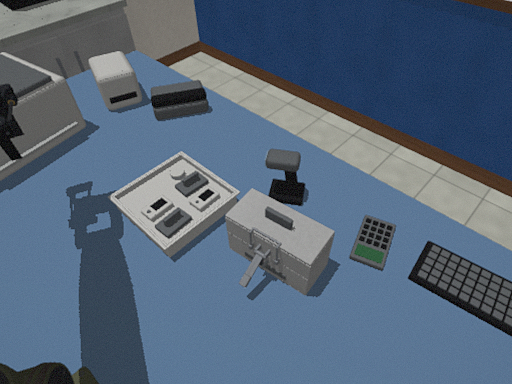

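Top view: 2 plates in the crate at about (158,215) and (191,269), loggers at (189,220) and (158,270), and the dish at (132,216). The cover and rib are at (305,207), the lever runs to (309,265), the calculator is at (357,130) and the scanner at (245,135). The side view agrees; the latch is closed.

```bash
cat >> h.py <<'E'
def ray(uv,z,K,W):
    uv=np.atleast_2d(np.array(uv,float)); c=np.stack([(uv[:,0]-K[0,2])/K[0,0],-(uv[:,1]-K[1,2])/K[1,1],-np.ones(len(uv))],-1)@W[:3,:3].T
    return W[:3,3]+c*((z-W[2,3])/c[:,2])[:,None]
def rects(mask,z,K,W,amin=20):
    """oriented boxes of mask blobs on plane z: centre xy, (long,short), long-axis angle deg, pixel centre"""
    cs,_=cv2.findContours(mask.astype(np.uint8),cv2.RETR_EXTERNAL,cv2.CHAIN_APPROX_NONE); out=[]
    for c in cs:
        if cv2.contourArea(c)<amin: continue
        p=ray(c[:,0],z,K,W)[:,:2]*1000
        (cx,cy),(w,h),a=cv2.minAreaRect(p.astype(np.float32))
        if w<h: w,h,a=h,w,a+90
        out.append((round(cx,1),round(cy,1),round(w,1),round(h,1),round((a+90)%180-90,1),c[:,0].mean(0).round().astype(int).tolist()))
    return out
E
python3 - <<'E'
from h import *
f=np.load('top0.npz');im,d,K,W=[f[k] for k in('im','d','K','W')]
hsv=cv2.cvtColor(im,cv2.COLOR_RGB2HSV)
P=cloud(d,K,W)
for n,(u,v) in dict(cover=(270,215),cover2=(340,195),rib=(306,207),desk=(400,300),crate=(130,250),plA=(151,215),plB=(199,270),ribA=(158,213),ribB=(190,268),lever=(309,265),lev2=(307,240),scan=(240,130)).items():
    print(n,P[v,u].round(4),hsv[v,u])
dark=(hsv[...,2]<110)&(hsv[...,1]<110)
white=(hsv[...,2]>140)&(hsv[...,1]<70)
print('cover');[print(r) for r in rects(white,.138,K,W,500)]
hi=(P[...,2]>.148)&(P[...,2]<.19)
print('ribs by depth');[print(r) for r in rects(hi,.168,K,W)]
h2=(P[...,2]>.066)&(P[...,2]<.095)
h2[:,220:]=0
print('crate ribs');[print(r) for r in rects(h2,.08,K,W)]
h3=dark.copy();h3[:,220:]=0;h3[:190]=0;h3[300:]=0
print('plates');[print(r) for r in rects(h3,.054,K,W)]
lev=(P[...,2]>.03)&(P[...,2]<.125)&(np.abs(P[...,1]+.02)<.08)&(P[...,0]<.47)
print('lever');[print(r) for r in rects(lev,.06,K,W)]
big=cv2.resize(im[170:310,90:370],None,fx=2.8,fy=2.8,interpolation=cv2.INTER_CUBIC)
cv2.imwrite('pics/top0c.png',big[:,:,::-1])
E
```

```text
cover [0.5607 0.0593 0.1379] [ 18   6 230]
cover2 [ 0.5998 -0.0888  0.1387] [ 17  11 216]
rib [ 0.5742 -0.0119  0.1667] [ 98   8 133]
desk [ 0.3559 -0.2589 -0.004 ] [104 113 191]
crate [0.4911 0.3761 0.0406] [ 24   5 244]
plA [0.5698 0.3263 0.0519] [100   5 149]
plB [0.4437 0.2172 0.0545] [102   8 165]
ribA [0.5728 0.3055 0.0737] [100   8  93]
ribB [0.4507 0.2339 0.0785] [100   5 150]
lever [ 0.4511 -0.0284  0.0762] [114   8 152]
lev2 [ 0.5068 -0.021   0.1072] [108  10 128]
scan [0.7394 0.1187 0.1495] [103  13 138]
cover
(507.2, 290.4, 240.2, 240.1, 0.2, [158, 244])
(535.6, -16.6, 233.9, 190.9, -82.9, [305, 218])
(978.7, 69.6, 1130.1, 114.3, 89.8, [255, 24])
ribs by depth
(575.0, -10.6, 71.2, 12.2, -83.0, [305, 207])
(743.3, 121.0, 80.0, 46.9, -59.7, [239, 127])
crate ribs
(445.6, 235.9, 49.6, 13.1, -0.1, [189, 270])
(568.2, 309.0, 48.9, 14.7, -2.7, [156, 215])
(842.0, 645.5, 119.3, 50.7, -29.9, [10, 97])
plates
(404.1, 464.5, 40.8, 36.9, 85.5, [88, 291])
(453.6, 309.2, 33.8, 22.3, 0.5, [158, 266])
(447.8, 230.8, 47.2, 9.1, 5.6, [193, 268])
(563.9, 240.3, 35.9, 22.6, 4.6, [189, 217])
(571.6, 305.2, 50.4, 11.5, -2.5, [160, 214])
(510.3, 172.8, 228.1, 2.3, -0.6, [219, 240])
lever
(449.9, -30.1, 36.6, 18.8, 2.6, [309, 265])
```

```bash
cat >> h.py <<'E'
from scipy.spatial.transform import Rotation as Ro
def plan(*wps):
    """waypoints (x,y,z mm, yaw deg of tool x) -> row numbers from the present measured pose"""
    o=bot.get_obs(); R=np.array(o['ee_rot']); p=np.array(o['ee_pos'])
    print('at',(p*1000).round(1),'yaw',np.degrees(np.arctan2(R[1,0],R[0,0])).round(1),'q6',o['q'][5].round(2),'F',o['force'].round(1),'gap',round(o['finger_gap']*1000,1),'t',round(o['time_s'],2))
    for w in wps:
        a=np.radians(w[3]);T=np.array([[np.cos(a),np.sin(a),0],[np.sin(a),-np.cos(a),0],[0,0,-1]])
        s=R.T@(np.array(w[:3])/1000-p)/.4; r=Ro.from_matrix(R.T@T).as_rotvec()/(2*np.pi)
        print([round(float(x),4) for x in np.r_[s,r]])
E
python3 - <<'E'
from h import *
f=np.load('top0.npz');im,d,K,W=[f[k] for k in('im','d','K','W')]
P=cloud(d,K,W).reshape(-1,3)
a=np.radians(7);C=np.array([.575,-.0106])
q=P.copy();q[:,:2]=(P[:,:2]-C)@np.array([[np.cos(a),-np.sin(a)],[np.sin(a),np.cos(a)]])
m=(q[:,2]>.03)&(q[:,0]<-.06)&(q[:,0]>-.2)&(np.abs(q[:,1])<.06)
s=(q[m]*1000).round(0);s=s[np.argsort(s[:,0])]
for x0 in range(-155,-60,5):
    t=s[(s[:,0]>=x0)&(s[:,0]<x0+5)]
    if len(t):print(x0,len(t),'y',t[:,1].min(),t[:,1].max(),'z',np.median(t[:,2]))
plan((370,310,220,80),(445,-27,220,97))
E
```

```text
-145 14 y -11.0 7.0 z 66.0
-140 20 y -11.0 7.0 z 69.0
-135 19 y -11.0 6.0 z 71.0
-130 17 y -9.0 6.0 z 75.0
-125 18 y -10.0 6.0 z 76.0
-120 18 y -11.0 5.0 z 76.5
-115 18 y -11.0 6.0 z 79.0
-110 19 y -11.0 7.0 z 82.0
-105 18 y -9.0 7.0 z 85.0
-100 17 y -9.0 7.0 z 87.0
-95 18 y -10.0 6.0 z 90.0
-90 19 y -10.0 6.0 z 95.0
-85 19 y -10.0 6.0 z 96.0
-80 22 y -13.0 12.0 z 100.0
-75 35 y -17.0 14.0 z 105.0
-70 36 y -17.0 14.0 z 104.5
-65 58 y -41.0 38.0 z 98.0
at [270.6 590.4 213.5] yaw 65.4 q6 -0.08 F [-0.7  0.7 -0.3] gap 94.8 t 0.1
[-0.5336, 0.518, -0.0153, -0.0001, 0.0003, -0.0406]
[-1.2214, 1.0395, -0.0141, -0.0001, 0.0003, -0.0878]
```

Call:
step_arm(motion=[[-0.1,0.1,0,0,0,-0.01,0.4],[-0.2,0.2,0,0,0,-0.02,0.4],[-0.3,0.3,0,0,0,-0.03,0.4],[-0.4,0.4,0,0,0,-0.04,0.4],[-0.5,0.5,0,0,0,-0.05,0.4],[-0.6,0.58,-0.015,0,0,-0.06,0.4],[-0.7,0.66,-0.015,0,0,-0.07,0.4],[-0.8,0.74,-0.015,0,0,-0.08,0.4],[-0.9,0.82,-0.015,0,0,-0.088,0.4],[-0.95,0.86,-0.015,0,0,-0.088,0.4]])

```text
time_s: 1.35
ee_pos: [0.4252, 0.0999, 0.2203]
ee_rot: [[-0.121, 0.993, -0.0], [0.993, 0.121, -0.0], [-0.0, -0.0, -1.0]]
force: [-0.2, 1.2, 0.0]
finger_gap: 0.0381
```

```bash
python3 - <<'E'
from h import *
plan((445,-29,170,97),(445,-29,100,97),(445,-29,50,97))
E
```

```text
at [425.2  99.9 220.3] yaw 96.9 q6 -1.58 F [-0.2  1.2  0. ] gap 38.1 t 1.35
[-0.3259, 0.0102, 0.1258, -0.0001, 0.0, -0.0002]
[-0.3259, 0.0103, 0.3008, -0.0001, 0.0, -0.0002]
[-0.3259, 0.0103, 0.4258, -0.0001, 0.0, -0.0002]
```

Call:
step_arm(motion=[[-0.1,0.003,0,0,0,0,0.4],[-0.2,0.006,0,0,0,0,0.4],[-0.3259,0.01,0,0,0,0,0.4],[-0.3259,0.0103,0,0,0,0,0.4]])

```text
time_s: 1.85
ee_pos: [0.4452, -0.0291, 0.2202]
ee_rot: [[-0.118, 0.993, -0.001], [0.993, 0.118, -0.0], [-0.0, -0.001, -1.0]]
force: [0.2, 0.4, 0.4]
finger_gap: 0.0379
```

```bash
python3 - <<'E'
from h import *
im,d,K,W=snap('wrist','w1')
P=cloud(d,K,W).reshape(-1,3)
a=np.radians(7);C=np.array([.575,-.0106])
q=P.copy();q[:,:2]=(P[:,:2]-C)@np.array([[np.cos(a),-np.sin(a)],[np.sin(a),np.cos(a)]])
m=(q[:,2]>.03)&(q[:,0]<-.06)&(q[:,0]>-.2)&(np.abs(q[:,1])<.02)
s=(q[m]*1000).round(1)
for x0 in range(-155,-80,10):
    t=s[(s[:,0]>=x0)&(s[:,0]<x0+10)&(s[:,2]<110)]
    if len(t):print(x0,len(t),'y',np.percentile(t[:,1],[2,98]),'z',np.median(t[:,2]))
# rib top
m=(q[:,2]>.160)&(q[:,2]<.175)&(abs(q[:,0])<.03)
(c,wh,an)=cv2.minAreaRect((P[m][:,:2]*1000).astype(np.float32));print('rib',c,wh,an,m.sum(),np.median(P[m][:,2]))
plan((445,-29,100,97),(445,-29,48,97))
E
```

```text
-155 23 y [-8.656  5.404] z 65.1
-145 208 y [-9.6    6.786] z 68.65
-135 211 y [-9.6  7.6] z 74.3
-125 206 y [-9.6  7.6] z 76.7
-115 227 y [-9.6  7.4] z 81.8
-105 227 y [-9.548  7.3  ] z 87.6
-95 232 y [-9.5  7.1] z 93.2
-85 383 y [-15.836  13.48 ] z 101.2
rib (0.0, 0.0) (0.0, 0.0) 0.0 0 nan
at [445.1 -27.8 220.2] yaw 96.9 q6 -1.87 F [ 1.5 -0.  -0. ] gap 38.4 t 1.9
[-0.0032, -0.0003, 0.3004, -0.0001, -0.0001, -0.0004]
[-0.0033, -0.0002, 0.4304, -0.0001, -0.0001, -0.0004]
  return _methods._mean(a, axis=axis, dtype=dtype,
  ret = ret.dtype.type(ret / rcount)
```

View pics/w1.png

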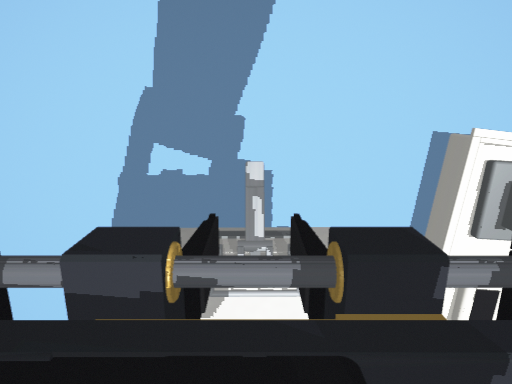

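Wrist view: the lever runs vertically at u≈255 (v 160–240), centred between the open fingers. I'll descend on the grip.

Call:
step_arm(motion=[[-0.003,0,0.1,0,0,0,0.4],[-0.003,0,0.2,0,0,0,0.4],[-0.003,0,0.3,0,0,0,0.4],[-0.003,0,0.37,0,0,0,0.4],[-0.003,0,0.43,0,0,0,0.4],[-0.003,0,0.43,0,0,0,0.05],[-0.003,0,0.43,0,0,0,0.05],[-0.003,0,0.43,0,0,0,0.05],[-0.003,0,0.43,0,0,0,0.05]], grip_force=15)

```text
time_s: 3.02
ee_pos: [0.4465, -0.0288, 0.0499]
ee_rot: [[-0.123, 0.992, 0.003], [0.992, 0.123, -0.002], [-0.002, 0.002, -1.0]]
force: [0.3, -4.9, 0.1]
finger_gap: 0.0182
```

```bash
python3 - <<'E'
from h import *
for p in np.arange(-.52,.9,.14):
    x=-68*np.cos(p)+68*np.cos(.52); z=68*np.sin(p)+68*np.sin(.52)
    print(round(p+.52,2), 'ytool',round(x/400,3),'ztool',round(-z/400,3))
plan()
E
```

```text
0.0 ytool 0.0 ztool -0.0
0.14 ytool -0.01 ztool -0.021
0.28 ytool -0.018 ztool -0.044
0.42 ytool -0.022 ztool -0.067
0.56 ytool -0.022 ztool -0.091
0.7 ytool -0.02 ztool -0.115
0.84 ytool -0.014 ztool -0.138
0.98 ytool -0.005 ztool -0.16
1.12 ytool 0.007 ztool -0.18
1.26 ytool 0.022 ztool -0.199
1.4 ytool 0.039 ztool -0.215
at [446.5 -28.8  49.9] yaw 97.1 q6 -1.88 F [ 0.3 -4.9  0.1] gap 18.2 t 3.02
```

Call:
step_arm(motion=[[0,-0.01,-0.021,0,0,0,0.05],[0,-0.018,-0.044,0,0,0,0.05],[0,-0.022,-0.067,0,0,0,0.05],[0,-0.022,-0.091,0,0,0,0.05],[0,-0.02,-0.115,0,0,0,0.05],[0,-0.014,-0.138,0,0,0,0.05],[0,-0.005,-0.16,0,0,0,0.05],[0,0.007,-0.18,0,0,0,0.05],[0,0.022,-0.199,0,0,0,0.05],[0,0.038,-0.214,0,0,0,0.05]])

```text
time_s: 4.28
ee_pos: [0.4608, -0.027, 0.1353]
ee_rot: [[-0.123, 0.992, 0.0], [0.992, 0.123, -0.002], [-0.002, 0.0, -1.0]]
force: [-0.6, -5.9, -1.6]
finger_gap: 0.0177
```

```bash
python3 - <<'E'
from h import *
plan((430,-30,260,97))
E
```

```text
at [460.8 -27.  135.3] yaw 97.1 q6 -1.87 F [-0.6 -5.9 -1.6] gap 17.7 t 4.28
[0.0013, -0.0772, -0.3118, 0.0, 0.0004, 0.0002]
```

Call:
step_arm(motion=[[0,0,0,0,0,0,0.3],[0,0,0,0,0,0,0.3],[0,0,0,0,0,0,0.3],[0,0,-0.08,0,0,0,0.3],[0,0,-0.18,0,0,0,0.3],[0,0,-0.3,0,0,0,0.3],[0,0,-0.42,0,0,0,0.3],[0,0,-0.5,0,0,0,0.3]])

```text
time_s: 5.28
ee_pos: [0.4608, -0.026, 0.3369]
ee_rot: [[-0.123, 0.992, 0.003], [0.992, 0.123, -0.0], [-0.0, 0.003, -1.0]]
force: [0.4, -0.2, -1.1]
finger_gap: 0.0287
```

```bash
python3 - <<'E'
from h import *
im,d,K,W=snap('side','s1'); P=cloud(d,K,W).reshape(-1,3)
a=np.radians(7);C=np.array([.575,-.0106])
q=P.copy();q[:,:2]=(P[:,:2]-C)@np.array([[np.cos(a),-np.sin(a)],[np.sin(a),np.cos(a)]])
for z0 in range(30,200,10):
    m=(q[:,2]>=z0/1e3)&(q[:,2]<z0/1e3+.01)&(q[:,0]<-.058)&(q[:,0]>-.2)&(np.abs(q[:,1])<.05)
    if m.sum():print(z0,m.sum(),(np.percentile(q[m]*1000,[5,95],axis=0)[:,:2]).round(0).tolist())
plan((450,-26,300,52),(480,40,300,7),(480,-40,300,7))
E
```

```text
30 8 [[-59.0, -44.0], [-58.0, 30.0]]
40 2 [[-75.0, -11.0], [-68.0, -11.0]]
50 22 [[-76.0, -12.0], [-59.0, 6.0]]
60 17 [[-79.0, -12.0], [-60.0, -2.0]]
70 7 [[-82.0, -31.0], [-60.0, 31.0]]
80 43 [[-89.0, -42.0], [-59.0, 35.0]]
90 104 [[-108.0, -41.0], [-59.0, 34.0]]
100 91 [[-116.0, -39.0], [-60.0, 32.0]]
110 90 [[-114.0, -37.0], [-80.0, 31.0]]
120 12 [[-94.0, -11.0], [-85.0, 3.0]]
130 7 [[-103.0, -12.0], [-92.0, -2.0]]
140 9 [[-112.0, -12.0], [-101.0, -10.0]]
150 18 [[-121.0, -11.0], [-104.0, 2.0]]
160 58 [[-125.0, -11.0], [-113.0, 5.0]]
at [462.1 -26.2 341.3] yaw 97.1 q6 -1.87 F [-0.4 -0.5  3.8] gap 28.5 t 5.33
[0.0045, -0.031, 0.103, 0.0015, -0.0002, 0.1252]
[0.159, 0.0638, 0.1034, 0.0014, -0.0008, 0.2502]
[-0.0395, 0.0392, 0.1037, 0.0014, -0.0008, 0.2502]
```

View pics/s1.png

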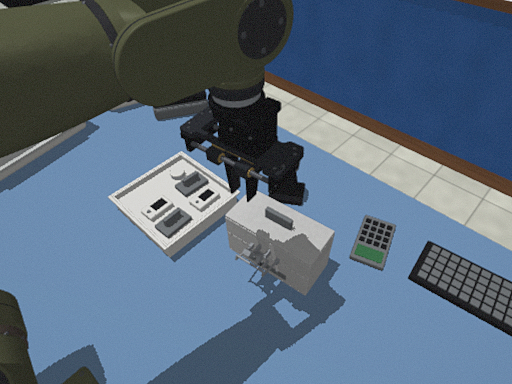

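The lever is upright: its grip is now at z≈165 mm, x≈-118 mm in the carrier's frame, which is the open stop. In the side view it stands at about (262,250) and the hook is out. Next I'll turn for the cover.

Call:
step_arm(motion=[[0,0.02,0,0,0,0.028,0.42],[0,0.06,0,0,0,0.056,0.42],[0.02,0.1,0,0,0,0.084,0.42],[0.03,0.15,0,0,0,0.112,0.42],[0.04,0.2,0,0,0,0.14,0.42],[0.04,0.24,0,0,0,0.168,0.42],[0.0037,0.285,0.03,0,0,0.196,0.42],[0.0037,0.285,0.06,0,0,0.224,0.42],[0.0037,0.285,0.1,0,0,0.25,0.42],[0.0037,0.285,0.1,0,0,0.25,0.42]])

```text
time_s: 6.58
ee_pos: [0.5724, -0.0104, 0.2916]
ee_rot: [[0.992, 0.125, -0.004], [0.125, -0.992, 0.001], [-0.004, -0.001, -1.0]]
force: [-0.5, 0.0, 0.4]
finger_gap: 0.0399
```

```bash
python3 - <<'E'
from h import *
im,d,K,W=snap('wrist','w2'); P=cloud(d,K,W).reshape(-1,3)
m=(P[:,2]>.158)&(P[:,2]<.175)&(abs(P[:,0]-.575)<.04)&(abs(P[:,1]+.01)<.06)
(c,wh,an)=cv2.minAreaRect((P[m][:,:2]*1000).astype(np.float32));print('rib',c,wh,an,m.sum(),np.median(P[m][:,2]))
m=(P[:,2]>.13)&(P[:,2]<.146)&(abs(P[:,0]-.575)<.1)
(c,wh,an)=cv2.minAreaRect((P[m][:,:2]*1000).astype(np.float32));print('plate',c,wh,an,m.sum(),np.median(P[m][:,2]))
plan((575,-10.6,200,7),(575,-10.6,142,7))
E
```

```text
rib (574.9732055664062, -11.10202407836914) (11.011619567871094, 70.07054138183594) 7.114864826202393 992 0.16757109854046592
plate (549.1329956054688, 3.215118408203125) (155.5481414794922, 197.09246826171875) 7.010166168212891 20824 0.13786277640436925
at [572.9 -10.5 293. ] yaw 7.2 q6 -0.24 F [ 1.1 -0.8  0.5] gap 40.0 t 6.62
[0.0056, 0.0011, 0.2324, -0.0001, 0.0004, 0.0006]
[0.006, 0.0013, 0.3774, -0.0001, 0.0004, 0.0006]
```

View pics/w2.png

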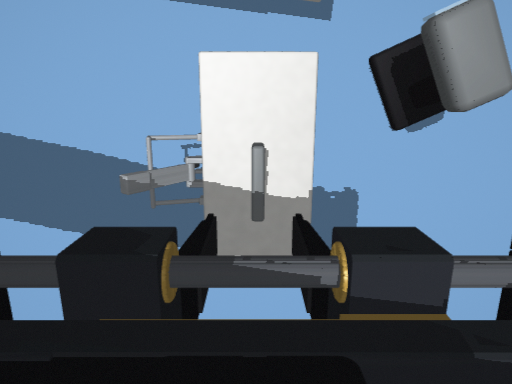

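Wrist view: the hook and lever are clear to the left of the cover's edge (150–200, 135–205). The rib is at (258,182), centred and parallel to the pads. I'll descend and grip.

Call:
step_arm(motion=[[0.006,0.002,0.1,0,0,0,0.42],[0.006,0.002,0.2,0,0,0,0.42],[0.006,0.002,0.28,0,0,0,0.42],[0.006,0.002,0.34,0,0,0,0.42],[0.006,0.002,0.377,0,0,0,0.42],[0.006,0.002,0.377,0,0,0,0],[0.006,0.002,0.377,0,0,0,0],[0.006,0.002,0.377,0,0,0,0],[0.006,0.002,0.377,0,0,0,0],[0.006,0.002,0.377,0,0,0,0]], grip_force=40)

```text
time_s: 7.88
ee_pos: [0.5762, -0.0113, 0.1449]
ee_rot: [[0.992, 0.123, 0.001], [0.123, -0.992, -0.0], [0.001, 0.0, -1.0]]
force: [-3.4, -0.4, 5.6]
finger_gap: 0.0115
```

```bash
python3 - <<'E'
from h import *
plan((575,-10.6,190,7),(480,-300,190,7),(480,-300,60,7),(480,-300,20,7))
E
```

```text
at [576.2 -11.3 144.9] yaw 7.1 q6 -0.24 F [-3.4 -0.4  5.6] gap 11.5 t 7.88
[-0.0027, -0.0021, -0.1128, 0.0001, -0.0001, 0.0002]
[-0.3274, 0.6867, -0.1126, 0.0001, -0.0001, 0.0002]
[-0.3275, 0.6866, 0.2124, 0.0001, -0.0001, 0.0002]
[-0.3276, 0.6865, 0.3124, 0.0001, -0.0001, 0.0002]
```

Call:
step_arm(motion=[[0,0,-0.02,0,0,0,0],[0,0,-0.05,0,0,0,0],[0,0,-0.09,0,0,0,0],[0,0,-0.12,0,0,0,0],[0,0.04,-0.13,0,0,0,0],[0,0.1,-0.13,0,0,0,0],[0,0.18,-0.13,0,0,0,0],[0,0.26,-0.13,0,0,0,0],[0,0.34,-0.13,0,0,0,0],[0,0.4,-0.13,0,0,0,0]])

```text
time_s: 9.12
ee_pos: [0.5954, -0.1721, 0.1951]
ee_rot: [[0.993, 0.122, -0.001], [0.122, -0.993, -0.0], [-0.001, 0.0, -1.0]]
force: [-0.2, 0.6, -3.4]
finger_gap: 0.0118
```

```bash
python3 - <<'E'
from h import *
plan((480,-300,190,7),(480,-300,60,7),(480,-300,20,7))
E
```

```text
at [ 595.4 -172.1  195.1] yaw 7.0 q6 -0.49 F [-0.2  0.6 -3.4] gap 11.8 t 9.12
[-0.3253, 0.2823, 0.0131, 0.0, 0.0001, -0.0]
[-0.3251, 0.2823, 0.3381, 0.0, 0.0001, -0.0]
[-0.3251, 0.2823, 0.4381, 0.0, 0.0001, -0.0]
```

Call:
step_arm(motion=[[0,0.08,0,0,0,0,0],[-0.06,0.16,0,0,0,0,0],[-0.14,0.24,0,0,0,0,0],[-0.22,0.28,0.04,0,0,0,0],[-0.3,0.282,0.12,0,0,0,0],[-0.325,0.282,0.22,0,0,0,0],[-0.325,0.282,0.3,0,0,0,0],[-0.325,0.282,0.36,0,0,0,0],[-0.325,0.282,0.4,0,0,0,0],[-0.325,0.282,0.4,0,0,0,0]])

```text
time_s: 10.38
ee_pos: [0.4796, -0.2975, 0.0342]
ee_rot: [[0.992, 0.123, -0.002], [0.123, -0.992, 0.002], [-0.002, -0.002, -1.0]]
force: [-0.5, -0.2, -3.6]
finger_gap: 0.0117
```

```bash
python3 - <<'E'
from h import *
plan((480,-300,21,7))
E
```

```text
at [ 479.6 -297.5   34.2] yaw 7.0 q6 -0.77 F [-0.5 -0.2 -3.6] gap 11.7 t 10.38
[0.0002, 0.0065, 0.0329, -0.0003, 0.0003, 0.0001]
```

Call:
step_arm(motion=[[0,0,0.01,0,0,0,0],[0,0,0.02,0,0,0,0],[0,0,0.027,0,0,0,0],[0,0,0.032,0,0,0,0],[0,0,0.034,0,0,0,0],[0,0,0.034,0,0,0,0]])

```text
time_s: 11.12
ee_pos: [0.4806, -0.2979, 0.022]
ee_rot: [[0.992, 0.123, 0.0], [0.123, -0.992, -0.0], [0.0, 0.0, -1.0]]
force: [-0.0, 0.7, -3.8]
finger_gap: 0.0114
```

Still hanging, so I'll lower a few millimetres more and release.

Call:
step_arm(motion=[[0,0,0.004,0,0,0,0],[0,0,0.007,0,0,0,0],[0,0,0.007,0,0,0,0],[0,0,0.007,0,0,0,0.3],[0,0,0.007,0,0,0,0.3],[0,0,0.007,0,0,0,0.3],[0,0,-0.05,0,0,0,0.3],[0,0,-0.15,0,0,0,0.3],[0,0,-0.3,0,0,0,0.3],[0,0,-0.45,0,0,0,0.3]])

```text
time_s: 12.38
ee_pos: [0.4802, -0.2976, 0.2031]
ee_rot: [[0.992, 0.123, -0.001], [0.123, -0.992, 0.0], [-0.001, -0.0, -1.0]]
force: [-0.1, -0.6, 0.5]
finger_gap: 0.0287
```

```bash
python3 - <<'E'
from h import *
# want yaw 90 over crate plate B (446,236)
plan((445,230,260,92),(446,236,160,90),(446,236,57,90))
E
```

```text
at [ 480.2 -297.6  203.1] yaw 7.1 q6 -0.77 F [-0.1 -0.6  0.5] gap 28.7 t 12.38
[0.0746, -1.32, -0.1416, -0.0001, 0.0, -0.236]
[0.0791, -1.3344, 0.1084, -0.0001, 0.0, -0.2304]
[0.0792, -1.3343, 0.3659, -0.0001, 0.0, -0.2304]
```

Call:
step_arm(motion=[[0,-0.03,-0.08,0,0,-0.025,0.42],[0,-0.1,-0.14,0,0,-0.05,0.42],[0,-0.2,-0.14,0,0,-0.075,0.42],[0,-0.32,-0.14,0,0,-0.1,0.42],[0,-0.44,-0.14,0,0,-0.125,0.42],[0,-0.56,-0.14,0,0,-0.15,0.42],[0,-0.68,-0.14,0,0,-0.175,0.42],[0.02,-0.8,-0.14,0,0,-0.2,0.42],[0.04,-0.91,-0.14,0,0,-0.22,0.42],[0.06,-1,-0.14,0,0,-0.23,0.42]])

```text
time_s: 13.62
ee_pos: [0.455, 0.1038, 0.2579]
ee_rot: [[-0.001, 1.0, 0.001], [1.0, 0.001, 0.0], [0.0, 0.001, -1.0]]
force: [0.5, -0.5, 0.7]
finger_gap: 0.0399
```

```bash
python3 - <<'E'
from h import *
plan((446,236,220,90),(446,236,57,90))
im,d,K,W=snap('top','t1'); P=cloud(d,K,W); P2=P.reshape(-1,3)
h2=(P[...,2]>.066)&(P[...,2]<.095)
[print('mid',r) for r in rects(h2,.08,K,W)]
h2=(P[...,2]>.03)&(P[...,2]<.055)&(P[...,1]<-.15)&(P[...,0]<.65)
[print('coverrib',r) for r in rects(h2,.044,K,W)]
h2=(P[...,2]>.006)&(P[...,2]<.055)&(P[...,1]<-.15)&(P[...,0]<.6)
[print('cover',r) for r in rects(h2,.014,K,W)]
m=h2&(P[...,2]<.022); A=np.c_[P[m][:,:2],np.ones(m.sum())]; print('cover plane',np.linalg.lstsq(A,P[m][:,2],rcond=None)[0],np.median(P[m][:,2]))
E
```

```text
at [455.  103.8 257.9] yaw 90.0 q6 -1.46 F [ 0.5 -0.5  0.7] gap 39.9 t 13.62
[0.3306, -0.0223, 0.0948, 0.0001, -0.0, 0.0001]
[0.3306, -0.0226, 0.5023, 0.0001, -0.0, 0.0001]
mid (498.1, 14.0, 35.6, 9.1, 3.5, [290, 244])
mid (505.5, -58.4, 36.6, 9.8, 5.5, [322, 239])
mid (568.2, 309.1, 48.9, 14.5, -2.7, [156, 215])
mid (576.0, -16.1, 219.6, 93.8, -82.9, [301, 209])
mid (840.8, 646.3, 122.1, 50.9, -30.4, [10, 97])
coverrib (482.0, -294.7, 72.5, 12.7, -83.3, [420, 248])
cover (481.7, -296.8, 232.5, 107.7, -83.1, [415, 248])
cover plane [ 0.00032191 -0.00031361  0.01333197] 0.013592600711094027
```

View pics/t1.png

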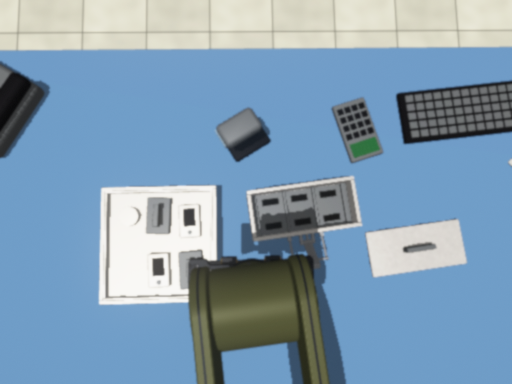

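Top view: the cover lies flat on the desk at (415,248) with its plane tilt near 0. The carrier is open, showing three bays with dark pads around (271–331, 195–225). The arm hides part of plate B. I'll move above plate B and look with the wrist camera.

Call:
step_arm(motion=[[0.1,-0.01,0,0,0,0,0.42],[0.2,-0.02,0,0,0,0,0.42],[0.3,-0.022,0,0,0,0,0.42],[0.33,-0.022,0,0,0,0,0.42],[0.33,-0.022,0,0,0,0,0.42]])

```text
time_s: 14.3
ee_pos: [0.4467, 0.234, 0.2576]
ee_rot: [[0.002, 1.0, -0.0], [1.0, -0.002, -0.001], [-0.001, -0.0, -1.0]]
force: [-0.1, -1.0, -0.1]
finger_gap: 0.0398
```

```bash
cat >> h.py <<'E'
def box(m,P):
    (c,wh,an)=cv2.minAreaRect((P[m][:,:2]*1000).astype(np.float32)); return np.round(c,1),np.round(wh,1),round(an,1),int(m.sum()),np.median(P[m][:,2]).round(4)
E
python3 - <<'E'
from h import *
im,d,K,W=snap('wrist','w3'); P=cloud(d,K,W)
for n,c in dict(A=(570,307),B=(446,236)).items():
    near=(abs(P[...,0]-c[0]/1e3)<.055)&(abs(P[...,1]-c[1]/1e3)<.035)
    m=near&(P[...,2]>.072)&(P[...,2]<.09)
    if m.sum()>20: print(n,box(m,P))
plan((446,236,57,90))
im,d,K,W=snap('top','t2'); P=cloud(d,K,W)
reg=(abs(P[...,0]-.575)<.09)&(abs(P[...,1]+.012)<.14)
m=reg&(P[...,2]>.124)&(P[...,2]<.137);c=m.astype(np.uint8)
print('rim outer',box(m,P))
# inner opening: boundary of interior region lying below rim
inn=reg&(P[...,2]<.115)&(P[...,2]>.06)
print([r for r in rects(inn,.130,K,W,300)], [r for r in rects(m,.130,K,W,50)])
E
```

```text
B (array([444.1, 237.7]), array([50.1, 11.9]), 3.0, 538, np.float64(0.0796))
at [446.8 233.5 257.7] yaw 89.9 q6 -1.19 F [ 0.4 -0.3  0.2] gap 40.0 t 14.35
[0.0067, -0.0018, 0.5017, -0.0, 0.0001, -0.0004]
rim outer (array([557.1, -15.3]), array([144.3, 231.8]), 7.0, 1215, np.float64(0.1293))
[(574.2, -11.4, 212.3, 90.3, -82.9, [303, 208])] [(574.9, -12.8, 231.2, 107.7, -82.9, [303, 208])]
```

```bash
python3 - <<'E'
from h import *
plan((444.5,237.2,57,93))
E
```

```text
at [446.9 233.2 257.8] yaw 89.8 q6 -1.19 F [ 0.3 -0.2 -0.2] gap 39.8 t 14.4
[0.0104, -0.0059, 0.5019, -0.0, 0.0001, -0.0089]
```

View pics/w3.png

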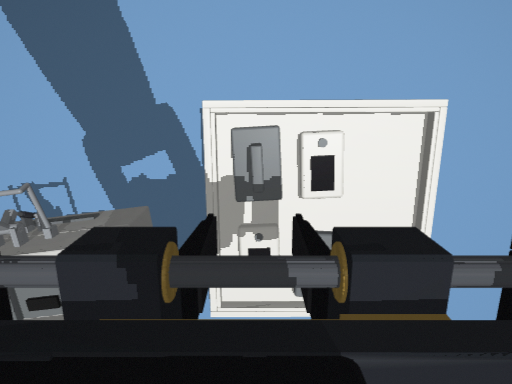

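Wrist view: plate B's rib is at (257,165), slightly rotated, beside the logger at (322,165). The fingers clear both sides. I'll descend.

Call:
step_arm(motion=[[0.0104,-0.006,0.1,0,0,-0.009,0.4],[0.0104,-0.006,0.2,0,0,-0.009,0.4],[0.0104,-0.006,0.3,0,0,-0.009,0.4],[0.0104,-0.006,0.4,0,0,-0.009,0.4],[0.0104,-0.006,0.46,0,0,-0.009,0.4],[0.0104,-0.006,0.5,0,0,-0.009,0.4],[0.0104,-0.006,0.5,0,0,-0.009,0],[0.0104,-0.006,0.5,0,0,-0.009,0],[0.0104,-0.006,0.5,0,0,-0.009,0],[0.0104,-0.006,0.5,0,0,-0.009,0]], grip_force=30)

```text
time_s: 15.65
ee_pos: [0.4454, 0.2384, 0.0593]
ee_rot: [[-0.054, 0.999, 0.002], [0.999, 0.054, 0.0], [0.0, 0.002, -1.0]]
force: [0.8, -1.6, 3.6]
finger_gap: 0.0121
```

```bash
python3 - <<'E'
from h import *
M=np.array([574.8,-12.3]);y=np.array([-np.sin(np.radians(7)),np.cos(np.radians(7))])
print('bay2',M,'bay3',M+66*y,'bay1',M-66*y)
plan((444.5,237,190,97),(*(M+66*y),190,97),(*M,190,97))
E
```

```text
bay2 [574.8 -12.3] bay3 [566.75662334  53.20804601] bay1 [582.84337666 -77.80804601]
at [445.4 238.4  59.3] yaw 93.1 q6 -1.24 F [ 0.8 -1.6  3.6] gap 12.1 t 15.65
[-0.0034, -0.0016, -0.3267, 0.0004, -0.0, -0.0108]
[-0.4788, 0.2787, -0.3261, 0.0004, -0.0, -0.0108]
[-0.6434, 0.2899, -0.3261, 0.0004, -0.0, -0.0108]
```

Call:
step_arm(motion=[[0,0,-0.04,0,0,0,0],[0,0,-0.12,0,0,0,0],[0,0,-0.22,0,0,0,0],[-0.03,0.06,-0.3,0,0,-0.011,0],[-0.1,0.14,-0.33,0,0,-0.011,0],[-0.19,0.22,-0.33,0,0,-0.011,0],[-0.3,0.28,-0.33,0,0,-0.011,0],[-0.42,0.29,-0.33,0,0,-0.011,0],[-0.54,0.29,-0.33,0,0,-0.011,0],[-0.643,0.29,-0.33,0,0,-0.011,0]])

```text
time_s: 16.9
ee_pos: [0.5739, -0.0138, 0.1905]
ee_rot: [[-0.122, 0.992, 0.0], [0.992, 0.122, 0.0], [0.0, 0.0, -1.0]]
force: [1.3, 0.3, -1.0]
finger_gap: 0.012
```

Call:
step_arm(motion=[[0,0,0,0,0,0,0],[0,0,0,0,0,0,0]])

```text
time_s: 17.15
ee_pos: [0.574, -0.0119, 0.1902]
ee_rot: [[-0.123, 0.992, 0.0], [0.992, 0.123, 0.001], [0.001, 0.0, -1.0]]
force: [-0.6, 0.3, -1.2]
finger_gap: 0.0118
```

```bash
python3 - <<'E'
from h import *
plan((574.8,-12.3,150,97),(574.8,-12.3,102,97),(574.8,-12.3,92,97))
im,d,K,W=snap('side','s2'); P=cloud(d,K,W)
m=(P[...,2]>.12)&(P[...,2]<.137)&(abs(P[...,0]-.575)<.09)&(abs(P[...,1]+.012)<.14)
print('rim side',box(m,P))
snap('wrist','w4')
E
```

```text
at [574.  -11.9 190.2] yaw 97.0 q6 -1.81 F [-0.6  0.3 -1.2] gap 11.8 t 17.15
[-0.0013, 0.002, 0.1006, 0.0, -0.0001, 0.0001]
[-0.0014, 0.0019, 0.2206, 0.0, -0.0001, 0.0001]
[-0.0014, 0.0019, 0.2456, 0.0, -0.0001, 0.0001]
rim side (array([556.8, -15.5]), array([145. , 232.2]), 7.2, 1152, np.float64(0.1289))
```

View pics/w4.png

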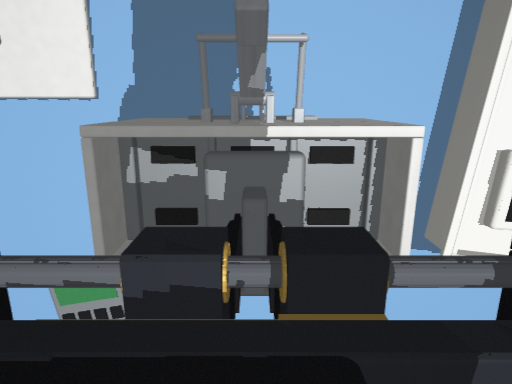

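Wrist view: plate B is held level at (254,200), centred between the carrier's end walls (u 92–414) with clearance to the front wall. I'll lower it into bay 2.

Call:
step_arm(motion=[[-0.001,0.002,0.05,0,0,0,0],[-0.001,0.002,0.1,0,0,0,0],[-0.001,0.002,0.14,0,0,0,0],[-0.001,0.002,0.17,0,0,0,0],[-0.001,0.002,0.19,0,0,0,0],[-0.001,0.002,0.205,0,0,0,0],[-0.001,0.002,0.215,0,0,0,0],[-0.001,0.002,0.22,0,0,0,0]])

```text
time_s: 18.25
ee_pos: [0.5751, -0.0126, 0.102]
ee_rot: [[-0.123, 0.992, 0.001], [0.992, 0.123, -0.0], [-0.0, 0.0, -1.0]]
force: [0.5, 0.2, -1.8]
finger_gap: 0.0118
```

Call:
step_arm(motion=[[0,0,0.004,0,0,0,0],[0,0,0.008,0,0,0,0],[0,0,0.012,0,0,0,0],[0,0,0.016,0,0,0,0],[0,0,0.016,0,0,0,0]])

```text
time_s: 18.88
ee_pos: [0.5753, -0.0126, 0.0975]
ee_rot: [[-0.123, 0.992, 0.001], [0.992, 0.123, -0.0], [-0.0, 0.0, -1.0]]
force: [-4.3, -0.0, 7.2]
finger_gap: 0.0117
```

Call:
step_arm(motion=[[0,0,0.003,0,0,0,0],[0,0,0.006,0,0,0,0],[0,0,0.009,0,0,0,0],[0,0,0.012,0,0,0,0],[0,0,0.012,0,0,0,0]])

```text
time_s: 19.5
ee_pos: [0.5752, -0.0127, 0.0944]
ee_rot: [[-0.123, 0.992, -0.0], [0.992, 0.123, -0.0], [-0.0, -0.0, -1.0]]
force: [-10.2, 0.1, 14.9]
finger_gap: 0.0117
```

Call:
step_arm(motion=[[0,0,0.004,0,0,0,0],[0,0,0.008,0,0,0,0],[0,0,0.008,0,0,0,0]])

```text
time_s: 19.88
ee_pos: [0.5753, -0.0126, 0.0942]
ee_rot: [[-0.123, 0.992, -0.001], [0.992, 0.123, -0.0], [-0.0, -0.001, -1.0]]
force: [-18.0, 1.9, 30.1]
finger_gap: 0.0115
```

Call:
step_arm(motion=[[0,0,-0.008,0,0,0,0],[0,0,-0.014,0,0,0,0.25],[0,0,-0.014,0,0,0,0.25],[0,0,-0.014,0,0,0,0.25],[0,0,-0.06,0,0,0,0.25],[0,0,-0.14,0,0,0,0.25],[0,0,-0.24,0,0,0,0.25],[0,0,-0.34,0,0,0,0.25],[0,0,-0.4,0,0,0,0.25]])

```text
time_s: 21.0
ee_pos: [0.5759, -0.0127, 0.2517]
ee_rot: [[-0.123, 0.992, 0.005], [0.992, 0.123, -0.001], [-0.001, 0.005, -1.0]]
force: [0.7, -0.3, 0.1]
finger_gap: 0.0238
```

```bash
python3 - <<'E'
from h import *
im,d,K,W=snap('wrist','w5'); P=cloud(d,K,W)
nr=(abs(P[...,0]-.575)<.05)&(abs(P[...,1]+.012)<.04)
m=nr&(P[...,2]>.107)&(P[...,2]<.125);print('rib',box(m,P))
m=nr&(P[...,2]>.084)&(P[...,2]<.1);print('slab',box(m,P))
A=np.c_[P[m][:,:2],np.ones(m.sum())];print(np.linalg.lstsq(A,P[m][:,2],rcond=None)[0])
plan((569,308,250,88),(569,308,200,88),(569,308,57,88))
E
```

```text
rib (array([586.2, -22.5]), array([71.1, 67.6]), 7.0, 1025, np.float64(0.1148))
slab (array([576.4, -16.6]), array([89.4, 81.9]), 7.0, 5055, np.float64(0.0885))
[ 0.01373286 -0.00127772  0.08059715]
at [577.2 -12.9 254.9] yaw 97.1 q6 -1.81 F [0.6 0.  2.4] gap 23.6 t 21.05
[0.7986, 0.0781, 0.0112, 0.0015, 0.0002, 0.0252]
[0.7989, 0.0769, 0.1362, 0.0015, 0.0002, 0.0252]
[0.7997, 0.0737, 0.4937, 0.0015, 0.0002, 0.0252]
```

Call:
step_arm(motion=[[0.1,0.01,0,0,0,0.005,0.42],[0.2,0.02,0,0,0,0.01,0.42],[0.3,0.03,0,0,0,0.015,0.42],[0.4,0.04,0,0,0,0.02,0.42],[0.5,0.05,0,0,0,0.025,0.42],[0.6,0.06,0,0,0,0.025,0.42],[0.7,0.07,0,0,0,0.025,0.42],[0.8,0.077,0,0,0,0.025,0.42],[0.8,0.077,0,0,0,0.025,0.42]])

```text
time_s: 22.18
ee_pos: [0.5655, 0.3109, 0.2472]
ee_rot: [[0.03, 1.0, -0.001], [1.0, -0.03, 0.0], [0.0, -0.001, -1.0]]
force: [0.2, 0.0, -0.3]
finger_gap: 0.04
```

```bash
python3 - <<'E'
from h import *
im,d,K,W=snap('wrist','w6'); P=cloud(d,K,W)
near=(abs(P[...,0]-.57)<.055)&(abs(P[...,1]-.307)<.035)
m=near&(P[...,2]>.072)&(P[...,2]<.09);print(box(m,P))
plan((569,308,57,88))
im,d,K,W=snap('top','t3'); P=cloud(d,K,W)
m=(abs(P[...,0]-.575)<.05)&(abs(P[...,1]+.012)<.04)&(P[...,2]>.102)&(P[...,2]<.12)
print([r for r in rects(m,.115,K,W,30)])
m=(P[...,2]>.03)&(P[...,2]<.055)&(P[...,1]<-.15)&(P[...,0]<.65);print('cover',[r for r in rects(m,.044,K,W)])
E
```

```text
(array([567.6, 311.9]), array([11.3, 50. ]), 88.3, 577, np.float64(0.0796))
at [565.8 309.5 247.2] yaw 88.2 q6 -1.12 F [ 0.7 -1.1  0.6] gap 39.7 t 22.23
[-0.0033, 0.0084, 0.4755, -0.0001, 0.0001, 0.0005]
[(575.4, -11.6, 48.9, 13.2, 6.8, [302, 208])]
cover [(482.0, -294.5, 72.9, 12.7, -83.3, [420, 248])]
```

View pics/w6.png

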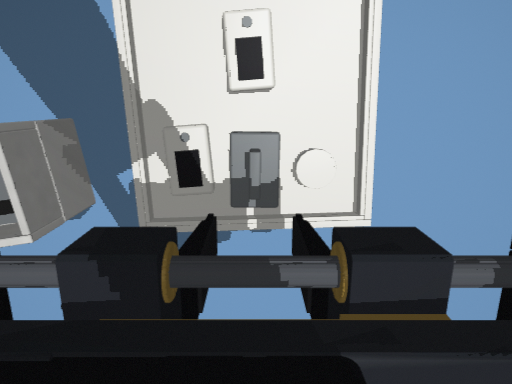

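Wrist view: plate A's rib is at (255,168), aligned. The logger at (188,160) and dish at (316,168) are clear of the fingers. I'll descend.

Call:
step_arm(motion=[[0.003,0.006,0.1,0,0,0,0.38],[0.003,0.006,0.2,0,0,0,0.38],[0.003,0.006,0.3,0,0,0,0.38],[0.003,0.006,0.38,0,0,0,0.38],[0.003,0.006,0.44,0,0,0,0.38],[0.003,0.006,0.473,0,0,0,0.38],[0.003,0.006,0.473,0,0,0,0],[0.003,0.006,0.473,0,0,0,0],[0.003,0.006,0.473,0,0,0,0],[0.003,0.006,0.473,0,0,0,0]])

```text
time_s: 23.52
ee_pos: [0.5696, 0.3104, 0.0599]
ee_rot: [[0.034, 0.999, 0.003], [0.999, -0.034, 0.001], [0.001, 0.002, -1.0]]
force: [0.7, 0.3, 3.9]
finger_gap: 0.012
```

```bash
python3 - <<'E'
from h import *
plan((567,312,190,88),(566.8,53.2,190,97))
E
```

```text
at [569.6 310.4  59.9] yaw 88.1 q6 -1.12 F [0.7 0.3 3.9] gap 12.0 t 23.52
[0.0042, -0.0058, -0.3253, 0.0004, -0.0002, 0.0002]
[-0.6424, 0.0156, -0.3259, 0.0004, -0.0001, -0.0248]
```

Call:
step_arm(motion=[[0,0,-0.04,0,0,0,0],[0,0,-0.12,0,0,0,0],[0,0,-0.22,0,0,0,0],[-0.03,0,-0.3,0,0,-0.008,0],[-0.12,0.01,-0.326,0,0,-0.016,0],[-0.24,0.018,-0.326,0,0,-0.025,0],[-0.36,0.018,-0.326,0,0,-0.025,0],[-0.48,0.018,-0.326,0,0,-0.025,0],[-0.58,0.018,-0.326,0,0,-0.025,0],[-0.642,0.018,-0.326,0,0,-0.025,0]])

```text
time_s: 24.78
ee_pos: [0.5667, 0.0512, 0.1894]
ee_rot: [[-0.121, 0.993, 0.0], [0.993, 0.121, -0.0], [-0.0, 0.0, -1.0]]
force: [-1.0, -0.0, -2.0]
finger_gap: 0.0118
```

Call:
step_arm(motion=[[0,0,0,0,0,0,0],[0,0,0,0,0,0,0]])

```text
time_s: 25.02
ee_pos: [0.567, 0.0535, 0.189]
ee_rot: [[-0.123, 0.992, 0.0], [0.992, 0.123, 0.0], [0.0, 0.0, -1.0]]
force: [0.5, 0.1, -0.6]
finger_gap: 0.0117
```

```bash
python3 - <<'E'
from h import *
plan((567.6,53.3,150,97),(567.6,53.3,102,97))
E
```

```text
at [567.   53.5 189. ] yaw 97.1 q6 -1.69 F [ 0.5  0.1 -0.6] gap 11.7 t 25.02
[-0.0008, 0.0013, 0.0976, 0.0, -0.0001, 0.0002]
[-0.0008, 0.0013, 0.2176, 0.0, -0.0001, 0.0002]
```

Call:
step_arm(motion=[[-0.001,0.001,0.05,0,0,0,0],[-0.001,0.001,0.1,0,0,0,0],[-0.001,0.001,0.14,0,0,0,0],[-0.001,0.001,0.17,0,0,0,0],[-0.001,0.001,0.19,0,0,0,0],[-0.001,0.001,0.205,0,0,0,0],[-0.001,0.001,0.214,0,0,0,0],[-0.001,0.001,0.218,0,0,0,0]])

```text
time_s: 26.02
ee_pos: [0.5678, 0.0526, 0.1017]
ee_rot: [[-0.123, 0.992, 0.001], [0.992, 0.123, -0.0], [-0.0, 0.001, -1.0]]
force: [-0.1, 0.3, -1.5]
finger_gap: 0.0115
```

Call:
step_arm(motion=[[0,0,0.005,0,0,0,0],[0,0,0.01,0,0,0,0],[0,0,0.015,0,0,0,0],[0,0,0.02,0,0,0,0],[0,0,0.024,0,0,0,0],[0,0,0.028,0,0,0,0],[0,0,0.028,0,0,0,0]])

```text
time_s: 26.9
ee_pos: [0.5679, 0.0526, 0.0949]
ee_rot: [[-0.123, 0.992, -0.0], [0.992, 0.123, -0.0], [-0.0, -0.0, -1.0]]
force: [-12.6, -0.1, 18.5]
finger_gap: 0.0118
```

Call:
step_arm(motion=[[0,0,0.004,0,0,0,0],[0,0,0.008,0,0,0,0],[0,0,0.008,0,0,0,0]])

```text
time_s: 27.28
ee_pos: [0.5682, 0.0526, 0.0948]
ee_rot: [[-0.123, 0.992, -0.0], [0.992, 0.123, -0.0], [-0.0, -0.0, -1.0]]
force: [-20.6, -0.9, 33.3]
finger_gap: 0.0116
```

Call:
step_arm(motion=[[0,0,-0.008,0,0,0,0],[0,0,-0.018,0,0,0,0.25],[0,0,-0.018,0,0,0,0.25],[0,0,-0.018,0,0,0,0.25],[0,0,-0.06,0,0,0,0.25],[0,0,-0.14,0,0,0,0.25],[0,0,-0.24,0,0,0,0.25],[0,0,-0.34,0,0,0,0.25],[0,0,-0.45,0,0,0,0.25],[0,0,-0.45,0,0,0,0.25]])

```text
time_s: 28.52
ee_pos: [0.5699, 0.0527, 0.2736]
ee_rot: [[-0.123, 0.992, 0.01], [0.992, 0.123, -0.0], [-0.001, 0.01, -1.0]]
force: [-0.3, -0.7, 0.6]
finger_gap: 0.0239
```

Call:
step_arm(motion=[[-0.12,-0.02,0,0,0,0.025,0.42],[-0.24,-0.05,0,0,0,0.05,0.42],[-0.36,-0.08,0,0,0,0.075,0.42],[-0.48,-0.11,0,0,0,0.1,0.42],[-0.6,-0.14,0,0,0,0.125,0.42],[-0.72,-0.17,0,0,0,0.15,0.42],[-0.82,-0.2,0,0,0,0.175,0.42],[-0.88,-0.22,0,0,0,0.2,0.42],[-0.88,-0.22,0,0,0,0.225,0.42],[-0.88,-0.22,0,0,0,0.25,0.42]])

```text
time_s: 29.78
ee_pos: [0.5228, -0.3078, 0.2661]
ee_rot: [[0.993, 0.117, -0.002], [0.117, -0.993, 0.001], [-0.001, -0.001, -1.0]]
force: [0.4, -0.2, -0.9]
finger_gap: 0.0399
```

```bash
python3 - <<'E'
from h import *
im,d,K,W=snap('top','t4'); P=cloud(d,K,W)
for n,c in dict(bay2=(575,-12),bay3=(567,53)).items():
    nr=(abs(P[...,0]-c[0]/1e3)<.05)&(abs(P[...,1]-c[1]/1e3)<.025)
    m=nr&(P[...,2]>.102)&(P[...,2]<.12); print(n,[r for r in rects(m,.115,K,W,30)],np.median(P[m][:,2]).round(4))
    m=nr&(P[...,2]>.083)&(P[...,2]<.097)&(abs(P[...,0]-c[0]/1e3)<.032); A=np.c_[P[m][:,:2]-P[m][:,:2].mean(0),np.ones(m.sum())];print(' slab',np.linalg.lstsq(A,P[m][:,2],rcond=None)[0].round(4),m.sum())
im,d,K,W=snap('wrist','w7'); P=cloud(d,K,W)
m=(P[...,2]>.03)&(P[...,2]<.055)&(abs(P[...,1]+.295)<.05)&(abs(P[...,0]-.482)<.03);print('cover rib',box(m,P))
plan((481.5,-296,100,7),(481.5,-296,21,7))
E
```

```text
bay2 [(575.4, -11.6, 48.9, 13.2, 6.8, [302, 208])] 0.114
 slab [-0.0032  0.0023  0.0887] 493
bay3 [(567.3, 53.0, 49.6, 12.4, 7.3, [272, 212])] 0.1141
 slab [-0.0016 -0.0001  0.0886] 504
cover rib (array([ 480.6, -297. ]), array([12.2, 68.9]), 7.0, 659, np.float64(0.0435))
at [ 523.  -307.4  266.2] yaw 7.0 q6 -0.74 F [ 0.1 -1.2  0.6] gap 40.0 t 29.88
[-0.099, -0.0407, 0.4157, -0.0002, 0.0002, 0.0001]
[-0.0988, -0.0405, 0.6132, -0.0002, 0.0002, 0.0001]
```

View pics/t4.png

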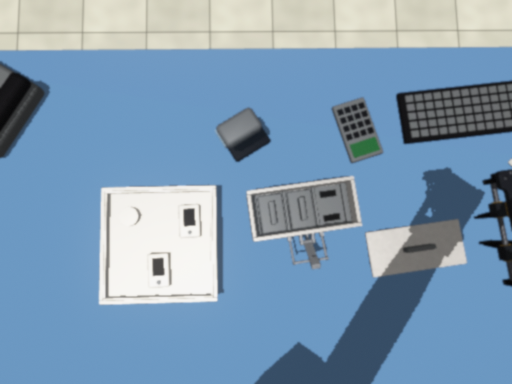

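Top view: both plates are seated at (272,212) and (302,208); slab tops are at 88.7 mm with slopes under 0.004, so level on the floor. The crate holds only the loggers and dish. The latch is open at (308,250) and the cover lies at (415,248). Now I'll fetch the cover.

Call:
step_arm(motion=[[-0.1,-0.03,0.05,0,0,0,0.42],[-0.104,-0.03,0.15,0,0,0,0.42],[-0.104,-0.03,0.27,0,0,0,0.42],[-0.104,-0.03,0.39,0,0,0,0.42],[-0.104,-0.03,0.48,0,0,0,0.42],[-0.104,-0.03,0.55,0,0,0,0.42],[-0.104,-0.03,0.59,0,0,0,0.42],[-0.104,-0.03,0.61,0,0,0,0.42],[-0.104,-0.03,0.61,0,0,0,0.42]])

```text
time_s: 31.0
ee_pos: [0.4809, -0.3008, 0.0233]
ee_rot: [[0.992, 0.123, 0.0], [0.123, -0.992, -0.0], [0.0, 0.0, -1.0]]
force: [-1.2, -0.8, 0.8]
finger_gap: 0.0397
```

```bash
python3 - <<'E'
from h import *
plan((481,-296.5,21.5,7))
E
```

```text
at [ 480.9 -300.8   23.3] yaw 7.1 q6 -0.78 F [-1.2 -0.8  0.8] gap 39.7 t 31.0
[0.0017, -0.0107, 0.0045, 0.0, -0.0, 0.0003]
```

Call:
step_arm(motion=[[0.001,-0.01,0.003,0,0,0,0.42],[0.001,-0.01,0.003,0,0,0,0],[0.001,-0.01,0.003,0,0,0,0],[0.001,-0.01,0.003,0,0,0,0],[0.001,-0.01,0.003,0,0,0,0],[0.001,-0.01,-0.02,0,0,0,0],[0.001,-0.01,-0.06,0,0,0,0]], grip_force=45)

```text
time_s: 31.88
ee_pos: [0.4796, -0.296, 0.0465]
ee_rot: [[0.992, 0.123, -0.002], [0.123, -0.992, 0.002], [-0.002, -0.002, -1.0]]
force: [0.4, 0.7, -2.7]
finger_gap: 0.0114
```

```bash
python3 - <<'E'
from h import *
plan((481,-296.5,210,7),(595,-176,210,7),(575,-12.3,210,7))
E
```

```text
at [ 479.6 -296.    46.5] yaw 7.1 q6 -0.77 F [ 0.4  0.7 -2.7] gap 11.4 t 31.88
[0.0025, 0.0009, -0.4087, -0.0003, 0.0003, 0.0001]
[0.3223, -0.2631, -0.4088, -0.0003, 0.0003, 0.0001]
[0.323, -0.6754, -0.408, -0.0003, 0.0003, 0.0001]
```

Call:
step_arm(motion=[[0,0,-0.06,0,0,0,0],[0,0,-0.15,0,0,0,0],[0.02,0,-0.25,0,0,0,0],[0.08,0,-0.34,0,0,0,0],[0.16,-0.03,-0.4,0,0,0,0],[0.24,-0.09,-0.41,0,0,0,0],[0.31,-0.17,-0.41,0,0,0,0],[0.323,-0.26,-0.41,0,0,0,0],[0.323,-0.35,-0.41,0,0,0,0],[0.323,-0.45,-0.41,0,0,0,0]])

```text
time_s: 33.12
ee_pos: [0.5864, -0.1011, 0.2118]
ee_rot: [[0.992, 0.123, 0.0], [0.123, -0.992, -0.0], [0.0, 0.0, -1.0]]
force: [1.5, 0.1, -2.7]
finger_gap: 0.0117
```

Call:
step_arm(motion=[[0,-0.08,0,0,0,0,0],[0,-0.15,0,0,0,0,0],[0,-0.2,0,0,0,0,0],[0,-0.226,0,0,0,0,0],[0,-0.226,0,0,0,0,0],[0,-0.226,0,0,0,0,0]])

```text
time_s: 33.88
ee_pos: [0.5757, -0.0132, 0.2111]
ee_rot: [[0.993, 0.122, -0.0], [0.122, -0.993, -0.0], [-0.0, 0.0, -1.0]]
force: [0.5, -0.3, -3.2]
finger_gap: 0.0117
```

```bash
python3 - <<'E'
from h import *
plan((575,-12.3,170,7),(575,-12.3,145,7))
im,d,K,W=snap('wrist','w8'); P=cloud(d,K,W)
o=bot.get_obs();p=np.array(o['ee_pos'])
r=(abs(P[...,0]-p[0])<.03)&(abs(P[...,1]-p[1])<.06)
m=r&(P[...,2]>p[2]+.012)&(P[...,2]<p[2]+.035);print('rib',box(m,P))
m=r&(P[...,2]>p[2]-.02)&(P[...,2]<p[2]+.003);print('plate',box(m,P))
A=np.c_[P[m][:,:2]-P[m][:,:2].mean(0),np.ones(m.sum())];print(np.linalg.lstsq(A,P[m][:,2],rcond=None)[0].round(4))
E
```

```text
at [575.7 -13.2 211.1] yaw 7.0 q6 -0.24 F [ 0.5 -0.3 -3.2] gap 11.7 t 33.88
[-0.0015, -0.0024, 0.1027, 0.0001, 0.0, 0.0]
[-0.0015, -0.0024, 0.1652, 0.0001, 0.0, 0.0]
rib (array([573.4, -13.6]), array([69.5, 25.6]), 87.9, 3182, np.float64(0.2326))
plate (array([575.7, -11.6]), array([116.6,  60. ]), 90.0, 10559, np.float64(0.2029))
[-0.0016 -0.0008  0.2029]
```

View pics/w8.png

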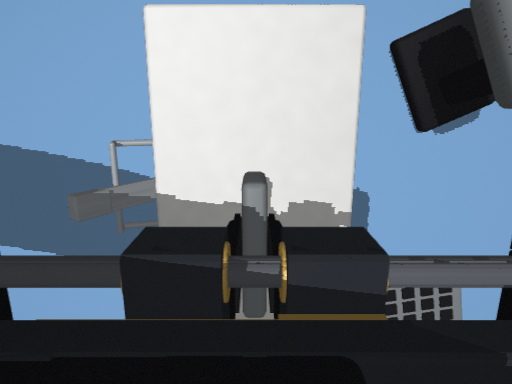

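Wrist view: the cover is held level (slope <0.002), with the rib at (255,210). The lever and hook are clear to the left at (75–155, 140–230). I'll lower it.

Call:
step_arm(motion=[[-0.0015,-0.0025,0.04,0,0,0,0],[-0.0015,-0.0025,0.08,0,0,0,0],[-0.0015,-0.0025,0.11,0,0,0,0],[-0.0015,-0.0025,0.13,0,0,0,0],[-0.0015,-0.0025,0.14,0,0,0,0],[-0.0015,-0.0025,0.15,0,0,0,0],[-0.0015,-0.0025,0.158,0,0,0,0],[-0.0015,-0.0025,0.163,0,0,0,0],[-0.0015,-0.0025,0.166,0,0,0,0],[-0.0015,-0.0025,0.166,0,0,0,0]])

```text
time_s: 35.17
ee_pos: [0.5751, -0.0116, 0.1461]
ee_rot: [[0.992, 0.123, 0.001], [0.123, -0.992, -0.0], [0.001, 0.0, -1.0]]
force: [-4.2, 1.3, 5.8]
finger_gap: 0.0114
```

Call:
step_arm(motion=[[0,0,0,0,0,0,0.3],[0,0,0,0,0,0,0.3],[0,0,0,0,0,0,0.3],[0,0,0,0,0,0,0.3],[0,0,-0.06,0,0,0,0.3],[0,0,-0.14,0,0,0,0.3],[0,0,-0.24,0,0,0,0.3],[0,0,-0.34,0,0,0,0.3],[0,0,-0.42,0,0,0,0.3]])

```text
time_s: 36.3
ee_pos: [0.5751, -0.0116, 0.3146]
ee_rot: [[0.992, 0.123, 0.002], [0.123, -0.992, -0.0], [0.002, 0.0, -1.0]]
force: [0.4, -0.6, 0.3]
finger_gap: 0.0283
```

Call:
step_arm(motion=[[0,0.08,-0.05,0,0,0,0.3],[0,0.18,-0.05,0,0,0,0.3],[-0.05,0.28,-0.05,0,0,0,0.3],[-0.1,0.38,-0.05,0,0,0,0.3],[-0.15,0.48,-0.05,0,0,0,0.3],[-0.2,0.58,-0.05,0,0,0,0.3],[-0.25,0.68,-0.05,0,0,0,0.3],[-0.25,0.76,-0.05,0,0,0,0.3],[-0.25,0.8,-0.05,0,0,0,0.3],[-0.25,0.8,-0.05,0,0,0,0.3]])

```text
time_s: 37.55
ee_pos: [0.515, -0.3417, 0.3321]
ee_rot: [[0.993, 0.122, -0.001], [0.122, -0.993, 0.001], [-0.001, -0.001, -1.0]]
force: [-0.1, 0.7, 0.8]
finger_gap: 0.0283
```

```bash
python3 - <<'E'
from h import *
plan()
im,d,K,W=snap('top','t5'); P=cloud(d,K,W)
r=(abs(P[...,0]-.575)<.08)&(abs(P[...,1]+.012)<.13)
m=r&(P[...,2]>.15);print('rib',[x for x in rects(m,.168,K,W)],np.median(P[m][:,2]).round(4))
m=r&(P[...,2]>.13)&(P[...,2]<.148);print('plate',[x for x in rects(r&(P[...,2]>.13),.138,K,W)])
m=m&(abs(P[...,0]-.575)<.035)
A=np.c_[P[m][:,:2]-P[m][:,:2].mean(0),np.ones(m.sum())];print(np.linalg.lstsq(A,P[m][:,2],rcond=None)[0].round(4))
im,d,K,W=snap('side','s3'); Q=cloud(d,K,W)
q=Q.reshape(-1,3); a=np.radians(7); m=(q[:,2]>.15)&(abs(q[:,0]-.46)<.03)&(abs(q[:,1]+.027)<.03); print('lever top pts',m.sum(),q[m].mean(0).round(3),q[m][:,2].max().round(3))
E
```

```text
at [ 515.  -341.7  332.1] yaw 7.0 q6 -0.8 F [-0.1  0.7  0.8] gap 28.3 t 37.55
rib [(575.1, -12.0, 70.5, 12.2, -83.0, [306, 206])] 0.1671
plate [(575.3, -12.7, 231.3, 108.3, -83.0, [304, 208])]
[ 1.900e-03 -1.000e-04  1.376e-01]
lever top pts 77 [ 0.459 -0.029  0.162] 0.17
```

View pics/s3.png

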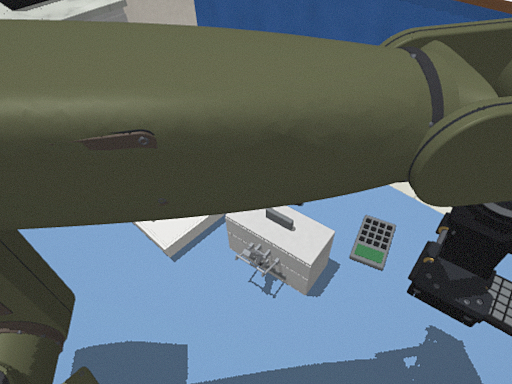

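The side view shows the cover flush on the carrier at (280,230) and the lever upright at (262,262). Everything measures within limits, so I'm handing in.

```bash
python3 -c "
from h import *
print(bot.close_job())"
```

```text
the job is handed in; nothing more can be done
None
```

The job is done and handed in at about 38 s of the 210 s allowed; `bot.close_job()` reports no verdict.

I lifted the latch past centre and laid the cover flat on the desk. The crate held two plates: one went into bay 2 and the other into bay 3. Each was pressed until it stopped sinking, at about 30 N. I then put the cover back on.

Last checks:
- **Latch:** open, with the lever's grip at about 0.16 to 0.17 m, where the open stop should be.
- **Plates:** slab tops at 88.6 and 88.7 mm against 89 mm expected, slopes under 0.004, and within about 1 mm of the bay centres. This was measured just before the cover went on.
- **Cover:** plate top at 137.6 mm against about 138 mm at the start, slope 0.002, and within 1 mm of my estimate of the mouth centre.
- **Crate and bystanders:** the loggers and dish were in the crate, and the calculator and scanner showed no movement in the top view taken before the cover was refitted. I did not measure these again at the end.

No check failed. The top and wrist cameras disagreed by 1 to 3 mm and up to 3° on the plate ribs; I went mostly by the wrist camera, and both grasps held. I saw no knock or grip slip.

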